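# Release a bonded test block from its toggle clamp and set it in the cradle

## Task

The aluminium test block is held down in the bonding jig by a toggle clamp. Flip the clamp handle over centre and all the way back so the clamp arm swings clear, then take the block out of the jig and lower it gently into the cradle until it stands upright and fully home between the two tall end walls. Leave the clamp open and do not disturb the other things on the bench.

Things in the scene. Friction and masses are not known exactly. Their poses are not given: they have to be found in the camera images.
- jig: Bonding jig fixed to the bench. Origin on the bench under the block's place; x points to the clamp, z up. Grey base 12 mm thick (the block stands on it), x -55 to 145, y -55 to 55 mm. Steel cheeks at -x and +x, 2 mm off the block's broad faces, cover them: 52 mm long in y, x 22 to 30 mm either side, top z = 66 mm. The block's end faces at -y and +y are free to grip.
- clamp_hinge (a point): Hinge of the clamp handle, along the jig's y, at jig x = 106, z = 68 mm. Clamp frame: x 78 to 132, y -19 to 19 mm, top z = 96 mm. Clamped, the 14 mm wide arm lies over the block at z 79 to 91 mm (screw head to 97), its rubber pad on the block's top; fully open it stands up between x = 55 and 110 mm, up to z = 180 mm.
- clamp_handle (a joint): Toggle clamp handle, rad. 0 = clamped, handle upright; grows as it swings back toward the jig's +x, away from the block; 1.5 = fully open, level. Takes about 4 N at the grip up to the centre (0.12 rad), then about 2 N; stays where it is left. The linked arm rises slowly at first, and stands upright when the handle is fully back.
- clamp_grip (a point): Point on the axis of the handle's black round grip, 75 mm from the hinge (z = 143 mm when clamped). The grip is 22 mm thick and runs from 30 to 95 mm from the hinge (top at z = 163 mm when clamped). It can be pushed on its -x side (the block's side) with closed fingers, or pinched.
- test_block: Aluminium test block with a dark seam round its middle, four screw heads on top; 40 (x) x 62 (y) x 56 mm (z), about 0.35 kg. Origin at the centre of its underside. Starts in the jig, axes along the jig's. In the jig it can only be gripped by its end faces (62 mm apart), in the cradle only by its broad faces (40 mm apart): it must be stood on the bench and regrasped between.
- cradle: Grey cradle fixed to the bench, origin on the bench under its centre, z up. Base 64 (x) x 106 mm (y), floor z = 8 mm. End walls at -y and +y, 48 mm wide, 67 mm apart inside, flaring from z = 56 mm to 75 mm apart at the top, z = 70 mm, higher than the block in it. At -x and +x only lips, 47 mm apart, 6 mm thick, top z = 14 mm. The block's 62 mm length fits between the end walls, either way round.
- petri_dish: Bystander: clear flat petri dish, 63 mm across, 14 high. Origin at the centre of its underside.
- tape_roll: Bystander: roll of white tape lying flat, 80 mm across, 19 high. Origin at the centre of its underside.
- marker_pen: Bystander: marker pen lying down, 136 mm long. Origin at the centre of its underside.
- meter: Bystander: grey hand-held meter, 164 x 68 x 34 mm. Origin at the centre of its underside.
- small_beaker: Bystander: small glass beaker, 62 mm across, 73 high. Origin at the centre of its underside.
- sprayer: Bystander: spray bottle, 239 mm high. Origin at the centre of its underside.
- round_flask: Bystander: round-bodied glass flask with a flat bottom, 111 mm across, 157 high. Origin at the centre of its underside.
There are look-alikes about, which are no part of the job. Leave any pink or yellow look-alike of the test_block alone.

How it is judged (in metres and radians):
On the way, in this order (a step that is already met when the one before it is completed fails the run):
1. the clamp is flipped open (handle beyond 1.25 rad) with the block still in the jig (value of joint clamp_handle above 1.25 rad and distance between test_block and jig below 0.025 m), for 0.2 s.
2. the block is lifted out of the jig, clear of the cheeks (distance between test_block and jig above 0.08 m), for 0.1 s.
At the end, for the whole second after the job is handed in: The test block stands still and released on the cradle's floor (underside within 2.5 mm of it), upright within 0.06 rad, centred within 7 mm and aligned within 0.15 rad between the end walls, and the clamp handle is still back beyond 1.25 rad (horizontal distance between test_block and cradle below 0.007 m and z of test_block in the frame of cradle between 0.0055 and 0.0105 m and angle between test_block's own z axis and vertical below 0.06 rad and angle between the y axis of test_block and the y axis of cradle, either way round below 0.15 rad and linear speed of test_block below 0.02 m/s and value of joint clamp_handle above 1.25 rad); the robot touches nothing.
It fails at once if the block is dropped into the cradle (moves faster than 0.4 m/s within it) (horizontal distance between test_block and cradle below 0.03 m and z of test_block in the frame of cradle below 0.06 m and linear speed of test_block above 0.4 m/s).
It fails at once if a bystander is knocked out of place (moved more than 40 mm) (distance of any of petri_dish, tape_roll, marker_pen, meter, small_beaker, sprayer, round_flask from where it was at the start of the episode above 0.04 m).
It also fails if it takes over 72 s, if anything falls off the work surface, if the arm or the gripper's body presses on something with over 40 N, if the wrist force passes 120 N, or if a joint passes its speed limit or range.

## Robot

A 6-joint arm with a two-finger parallel gripper is mounted at the origin on a cart in front of the work surface, level with it; the furniture and walls round the work are solid. World frame = base frame: x ahead of the robot, y to its left, z up, the work surface at z = 0. Lengths are in mm, angles in rad, forces in N, time in s.
With the tool pointing down it reaches from about 400 to 825 mm from the base axis. Payload 7 kg.
Tool frame: the origin (TCP) lies at the very end of the fingers, on their centre line; the grasp point (between the pads) lies 19 mm behind it; z points along the fingers, y is the line along which they close (so a half turn about z gives the same grasp; the last joint's range is limited). The gripper opens to 88 mm and grips with 3 to 60 N. Pads are 19 mm wide; open, the fingers measure 130 mm over their backs; the gripper's body (78 mm by 193 mm) begins 47 mm behind the grasp point.
Start: joints at [-0.833, 0.359, 0.012, 0, -1.224, -0.288], TCP at [293.452, -607.85, 226.561] pointing down, gripper open.
Joint ranges: [-3.07, 3.07], [-1.43, 2.12], [-1.02, 1.25], [-3.03, 1.67], [-3.05, -0], [-3.03, 3.03]. Speed limits (rad/s): [2.39, 2.39, 3.01, 3.14, 3.14, 3.14].

## Interface

Orientations are given as a unit quaternion [x, y, z, w].
In Python, from plant import bot gives the robot as it stands. Calls block until the motion is done:
- bot.move_ptp(position, orientation): joint-space move of the TCP to a pose.
- bot.line_to(position, velocity=150, ori=None): straight line of the TCP; ori=None keeps the orientation; velocity is the mean speed in mm/s.
- bot.move_joints(angles): joint-space move.
- bot.move_gripper(opening, force=None): finger opening in mm; force is the grip in N (None keeps the last); returns when the fingers have stopped.
- bot.pause(seconds).
- bot.solve_ik(position, orientation): joint angles nearest the present ones, or None.
- bot.read_state(): the state.
- bot.camera(name): name is "scene" or "top" or "wrist"; returns the picture (400x640x3 uint8, red, green, blue); there is no depth.
- bot.get_calibration(name): a dict with "fx", "fy", "cx", "cy" (pixels), "view" (4x4, takes a point from world to camera coordinates); the wrist camera has in their place "T_tool_cam" (4x4, takes a point from camera to tool coordinates, whose origin is the TCP and whose axes are the flange's). Camera axes: x right, y up, looking along -z (the intrinsics and any distortion apply to the point x, -y, -z); pixel columns grow to the right and rows downward; lengths in mm; the calibration is good to about 2 mm. A picture is of the moment at which its call begins: read the wrist's pose just before it. get_calibration takes no time and is no camera call.
A pose or a line that the arm cannot do raises bot.Unreachable and nothing moves.
- bot.close_job(): hands the job in; it is judged then, once.
The state is a dict: "t": time; "joint_pos": joint angles; "qvel": joint speeds; "tau": joint torques, N m; "tcp_pos": TCP position; "eef_rot": TCP orientation; "contact_force": force on the tool from outside, world axes, zero at the start; "moment": the same for the moment, N m; "width": finger opening in mm; "finger_force": force on a finger pad.
Only numpy, scipy, OpenCV 4.12 (cv2) and the standard library are available. Lean on these libraries where they do the work, as an engineer would, in place of code of your own. Each camera call takes 0.05 s, during which the arm holds its last target. There are 200 camera calls.

## Working session

There is one attempt and no reset: what is moved stays moved. The work goes in short steps, each a Python script; the robot and the scene stay as the last script left them, time stands still between calls to the robot, and variables do not carry over. Pictures are saved under pics/ and viewed, at most 10 in all, crops included, and the job is handed in when it is done.

```bash
mkdir -p pics; python3 - <<'E'
from plant import bot
import cv2
for n in("scene","top"):
    cv2.imwrite(f"pics/{n}0.png",bot.camera(n)[:,:,::-1]); print(n,bot.get_calibration(n))
print(bot.get_calibration("wrist")); s=bot.read_state(); print(s)
E
```

```text
scene {'fx': 462.2010755824122, 'fy': 462.2010755824122, 'cx': 313.4963501910557, 'cy': 198.96936504686172, 'view': array([[ 7.26354400e-01, -6.87319347e-01, -1.18327426e-03,
        -3.40838067e+02],
       [ 3.68875460e-01,  3.88371282e-01,  8.44451682e-01,
        -2.48504537e+02],
       [-5.79948429e-01, -6.13807676e-01,  5.35630430e-01,
        -1.34059595e+03],
       [ 0.00000000e+00,  0.00000000e+00,  0.00000000e+00,
         1.00000000e+00]])}
top {'fx': 446.1683309637876, 'fy': 446.1683309637876, 'cx': 334.29733742741456, 'cy': 201.77620469537672, 'view': array([[-2.88009758e-02, -9.99541788e-01, -9.31229088e-03,
         7.58549123e+00],
       [ 9.91218723e-01, -2.97614974e-02,  1.28839813e-01,
        -4.68056717e+02],
       [-1.29057925e-01, -5.51980473e-03,  9.91621694e-01,
        -1.41305518e+03],
       [ 0.00000000e+00,  0.00000000e+00,  0.00000000e+00,
         1.00000000e+00]])}
{'fx': 306.5651401095106, 'fy': 306.5651401095106, 'cx': 322.5406629215964, 'cy': 204.8154401438012, 'T_tool_cam': array([[ 6.73779759e-04,  9.58461244e-01,  2.85222001e-01,
         7.
[... 265 characters left out ...]
00]])}
{'t': 0.1, 'joint_pos': array([-8.32906229e-01,  3.59305442e-01,  1.11369474e-02, -2.66590144e-04,
       -1.22409725e+00, -2.88110146e-01]), 'qvel': array([-0.0008419 , -0.0024314 ,  0.00143392,  0.002011  ,  0.00056815,
       -0.00064972]), 'tau': array([-2.50998710e-03, -5.84162593e+01,  2.93753850e+01,  7.01547951e+00,
        1.02282269e-02, -5.59702062e-05]), 'tcp_pos': array([ 293.24482634, -607.48744228,  225.72439642]), 'eef_rot': array([-2.22954805e-01,  9.74828497e-01,  7.01644389e-04, -2.51391975e-04]), 'contact_force': array([-0.18388386,  0.39277897,  0.52645125]), 'moment': array([ 0.04410852,  0.01291634, -0.04161411]), 'finger_force': 0.0, 'width': 87.63298860823062}
```

View pics/scene0.png

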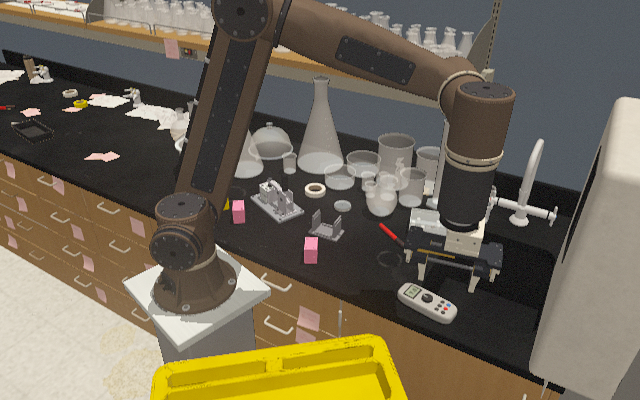

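View pics/top0.png

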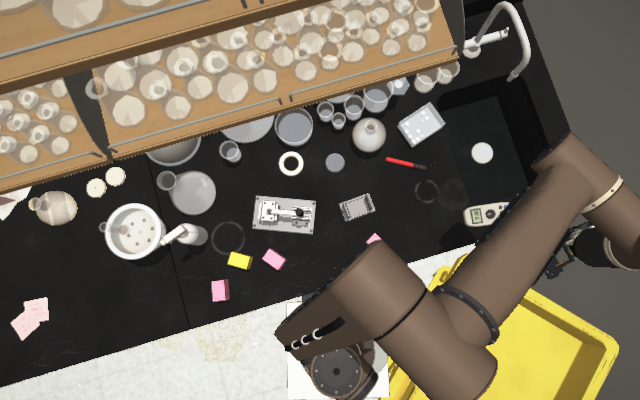

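The jig is at top (285,214) and scene (277,198). The cradle is at top (357,207) and scene (326,228). The pink and yellow blocks at top (274,259), (240,261), (220,291) and (374,239) are look-alikes. I'll enlarge the jig and cradle.

```bash
python3 - <<'E'
import cv2,numpy as np
t=cv2.imread("pics/top0.png")[185:245,240:390]
s=cv2.imread("pics/scene0.png")[165:245,240:360]
a=cv2.resize(t,(750,300),interpolation=cv2.INTER_CUBIC)
cv2.imwrite("pics/c1.png",a)
cv2.imwrite("pics/c2.png",cv2.resize(s,(800,533),interpolation=cv2.INTER_CUBIC))
E
```

```text
(no output)
```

View pics/c1.png

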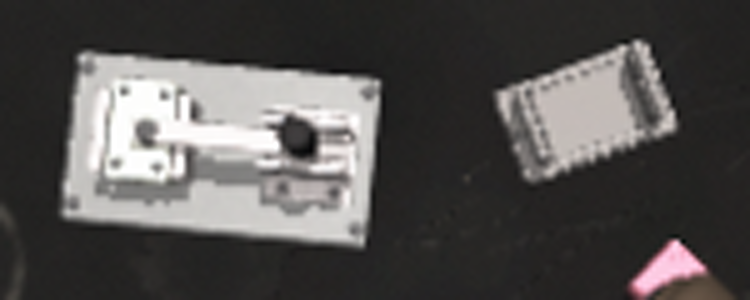

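View pics/c2.png

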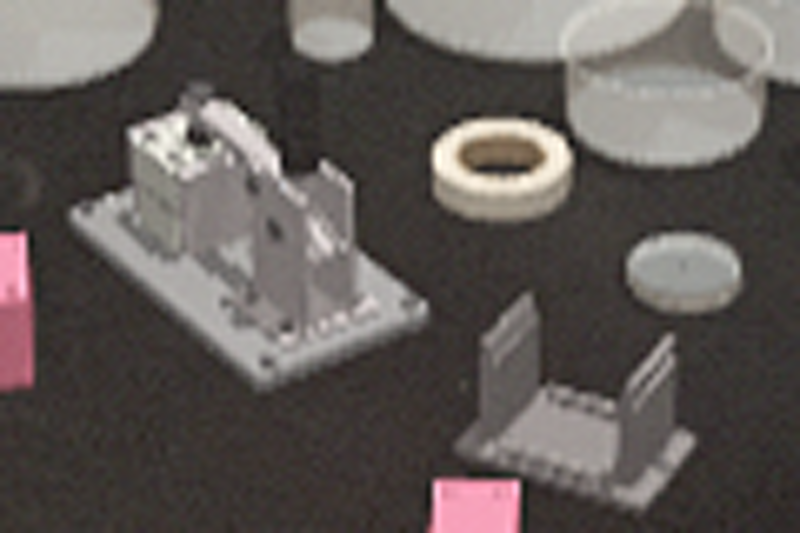

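The jig corners are clear in the crop at (78,52), (382,78), (364,246) and (62,217). The metallic block with four screws at (145,132) under the clamp arm is the test block. The black grip is at (298,135). The cradle's long axis runs from (520,135) to (650,85). Next I'll fit poses from these.

```bash
cat >h.py <<'E'
import numpy as np, cv2
from scipy.optimize import least_squares
from scipy.spatial.transform import Rotation as R
from plant import bot
def cam(name,s=None):
    c=bot.get_calibration(name)
    if name=="wrist":
        T=np.eye(4);T[:3,:3]=R.from_quat(s["eef_rot"]).as_matrix();T[:3,3]=s["tcp_pos"]
        V=np.linalg.inv(T@c["T_tool_cam"])
    else: V=c["view"]
    return c,V
def proj(P,c,V):
    p=np.asarray(P,float)@V[:3,:3].T+V[:3,3]
    return np.c_[c["cx"]+c["fx"]*p[:,0]/-p[:,2], c["cy"]-c["fy"]*p[:,1]/-p[:,2]]
def place(p,L):  # p=x,y,yaw; L local pts
    L=np.asarray(L,float);c,s=np.cos(p[2]),np.sin(p[2])
    return np.c_[p[0]+c*L[:,0]-s*L[:,1],p[1]+s*L[:,0]+c*L[:,1],L[:,2]]
def fit(L,px,c,V,p0):
    r=least_squares(lambda p:(proj(place(p,L),c,V)-px).ravel(),p0,x_scale=[100,100,1])
    return r.x,np.abs(r.fun).max()
def down(yaw):  # tool y axis (closing) at world angle yaw, tool z down
    y=np.array([np.cos(yaw),np.sin(yaw),0]);z=np.array([0,0,-1.]);x=np.cross(y,z)
    return R.from_matrix(np.c_[x,y,z]).as_quat()
def shot(f):
    s=bot.read_state();im=bot.camera("wrist")[:,:,::-1];cv2.imwrite(f,im);return s,im
E
python3 - <<'E'
from h import *
c,V=cam("top")
f=lambda a:(np.array(a)+.5)/5-.5+[240,185]
L=[(-55,55,12),(145,55,12),(145,-55,12),(-55,-55,12)]
j,e=fit(L,f([(78,52),(382,78),(364,246),(62,217)]),c,V,[450,0,-1.6]);print("jig",j,e)
# cradle: base corners near side (x- side, z~8) lips
L=[(-32,53,8),(-32,-53,8),(32,53,8)]
for y0,px in((-1.2,[(535,183),(678,128),(495,92)]),):
    k,e=fit([(-32,53,8),(-32,-53,8),(32,53,8)],f(px),c,V,[480,-100,.3]);print("cr",k,e)
print(proj(place(j,[(106,0,68),(106,0,163)]),c,V)*5-[1200,925])
n=0
for x,y,yaw in((j[0]-40,j[1],-1.57),):
  for yw in np.arange(-3.1,3.2,.7): print(round(yw,1),bot.solve_ik([480,0,300],down(yw)))
E
```

```text
jig [439.95954577 204.52757705  -1.69023876] 0.40931101785776036
cr [ 4.53040361e+02 -8.10622958e+01  3.34116842e-01] 0.8814994938840641
[[304.98019322 145.44852751]
 [291.47022128 128.99623298]]
-3.1 [ 0.41106227 -0.01189932 -0.27890084  0.         -1.3037948  -0.36946962]
-2.4 [ 0.41106227 -0.01189932 -0.27890084  0.         -1.3037948   0.33053038]
-1.7 [ 0.41106227 -0.01189932 -0.27890084  0.         -1.3037948   1.03053038]
-1.0 [ 0.41106227 -0.01189932 -0.27890084  0.         -1.3037948   1.73053038]
-0.3 [ 0.41106227 -0.01189932 -0.27890084  0.         -1.3037948   2.43053038]
0.4 None
1.1 [ 0.41106227 -0.01189932 -0.27890084  0.         -1.3037948  -2.45265492]
1.8 [ 0.41106227 -0.01189932 -0.27890084  0.         -1.3037948  -1.75265492]
2.5 [ 0.41106227 -0.01189932 -0.27890084  0.         -1.3037948  -1.05265492]
3.2 [ 0.41106227 -0.01189932 -0.27890084  0.         -1.3037948  -0.35265492]
```

```bash
python3 - <<'E'
from h import *
for p,y in(((432,120,260),3.02),((440,204,150),3.02),((440,204,26),-.119),((440,204,150),-.119),((440,-230,30),1.905),((440,-230,30),-1.24),((440,-230,30),.334),((440,-230,30),-2.81),((453,-81,40),.334),((453,-81,40),-2.81)):
    q=bot.solve_ik(p,down(y)); print(p,y,None if q is None else np.round(q,2))
bot.move_ptp([400,-250,300],down(3.02)); bot.move_ptp([432,120,260],down(3.02))
s,im=shot("pics/w1.png"); print(s["t"],s["tcp_pos"])
E
```

```text
(432, 120, 260) 3.02 [ 0.71 -0.05 -0.4   0.   -1.21 -0.83]
(440, 204, 150) 3.02 [ 0.84  0.11 -0.51  0.   -0.95 -0.96]
(440, 204, 26) -0.119 [ 0.84  0.28 -0.65  0.   -0.64  2.18]
(440, 204, 150) -0.119 [ 0.84  0.11 -0.51  0.   -0.95  2.18]
(440, -230, 30) 1.905 [-0.09  0.29 -0.62  0.   -0.66 -1.15]
(440, -230, 30) -1.24 [-0.09  0.29 -0.62  0.   -0.66  1.99]
(440, -230, 30) 0.334 [-0.09  0.29 -0.62 -0.   -0.66 -2.72]
(440, -230, 30) -2.81 [-0.09  0.29 -0.62  0.   -0.66  0.42]
(453, -81, 40) 0.334 None
(453, -81, 40) -2.81 [ 0.25  0.23 -0.69  0.   -0.66  0.08]
2.9083 [432.26227873 119.31369384 260.00658381]
```

View pics/w1.png

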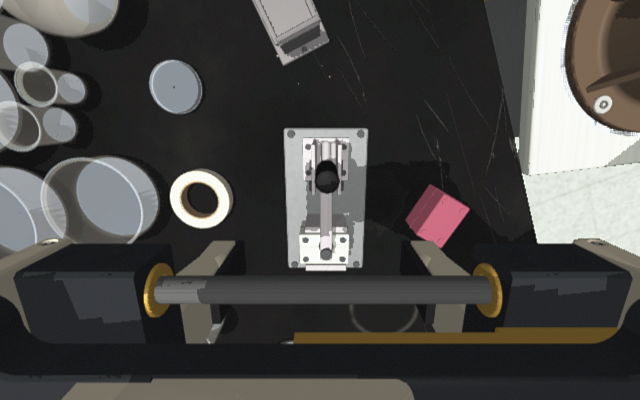

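The wrist view shows the jig corners at about (285,129), (368,129), (363,268) and (290,268), and the grip's top end at (327,177). The cradle is at (290,25) and a pink look-alike is at (437,216).

```bash
python3 - <<'E'
from h import *
s=bot.read_state(); c,V=cam("wrist",s)
L=[(145,55,12),(145,-55,12),(-55,-55,12),(-55,55,12)]
px=[(285,129),(368,129),(363,268),(290,268)]
j,e=fit(L,np.array(px),c,V,[440,204,-1.69]);print(j,e)
j2,e=fit(L+[(106,0,163)],np.array(px+[(327,176)]),c,V,[440,204,-1.69]);print(j2,e)
print(proj(place(j,[(106,0,163),(0,0,68),(0,0,97)]),c,V), proj(place([439.96,204.53,-1.690],L+[(106,0,163)]),c,V))
E
python3 -c "
import cv2;im=cv2.imread('pics/w1.png')[115:285,265:390];cv2.imwrite('pics/c3.png',cv2.resize(im,None,fx=3.5,fy=3.5,interpolation=2))"
```

```text
[436.57379057 204.2771411   -1.69010776] 1.322827514681876
[436.60900929 201.50734755  -1.68830272] 4.846979625244671
[[328.48995196 184.01509391]
 [326.9498387  250.57424594]
 [327.26324357 261.30489769]] [[281.19734956 129.29776213]
 [366.69878718 129.03677409]
 [361.54938572 268.90088354]
 [286.81232075 269.05675008]
 [324.55618718 184.77751706]]
```

View pics/c3.png

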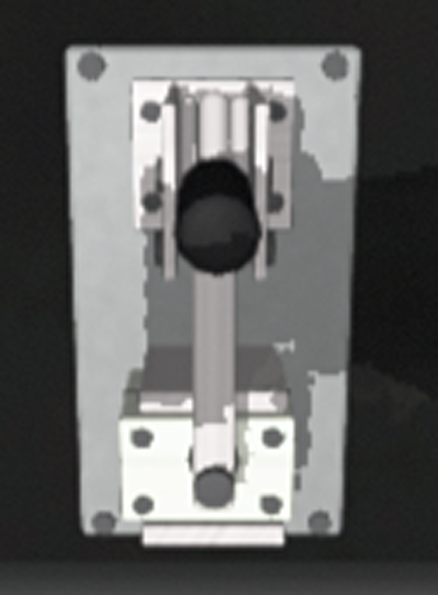

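```bash
cat >>h.py <<'E'
J=np.array([437.8,204.0,-1.690])
def jp(x,y,z): return place(J,[(x,y,z)])[0]
E
python3 - <<'E'
from h import *
q=down(J[2]+np.pi/2+np.pi)
bot.move_gripper(55)
bot.move_ptp(jp(106,0,185),q)
bot.line_to(jp(106,0,124),80)
bot.move_gripper(10,15); s=bot.read_state(); print(s["t"],s["width"],s["finger_force"],s["contact_force"])
for a in np.linspace(0,1.5,13)[1:]:
    bot.line_to(jp(106+75*np.sin(a),0,49+75*np.cos(a)),60)
    s=bot.read_state(); print(round(a,2),s["width"],s["contact_force"].round(1))
bot.move_gripper(50); 
bot.line_to(jp(181,0,170),150)
bot.line_to(jp(150,0,260),200)
s,im=shot("pics/w2.png"); print(s["t"],s["tcp_pos"])
E
```

```text
5.6833 21.362212774196482 14.999437183141708 [ 4.1488866  -1.56382132 -2.36606036]
0.12 21.770285299597894 [ 5.3  1.4 -2.9]
0.25 21.739286313908675 [5.  0.4 0.1]
0.38 21.302351361687705 [ 5.8 -0.7  0.7]
0.5 21.382186776083547 [ 5.7 -0.2  2. ]
0.62 22.10192163177834 [ 6.6 -3.2  2.6]
0.75 21.311613970144457 [ 6.7 -3.8  3.3]
0.88 21.82199710656354 [ 6.1 -5.4  4.3]
1.0 21.702865697151793 [ 6.6 -6.6  2.9]
1.12 21.631042717252633 [ 6.9 -7.   4.4]
1.25 21.35227959280655 [ 7.4 -8.   3.2]
1.38 21.58531637707403 [  7.3 -10.8   3. ]
1.5 21.601459007665017 [  8.7 -11.2   2.5]
11.6417 [419.47146462  55.07266427 259.09323045]
```

View pics/w2.png

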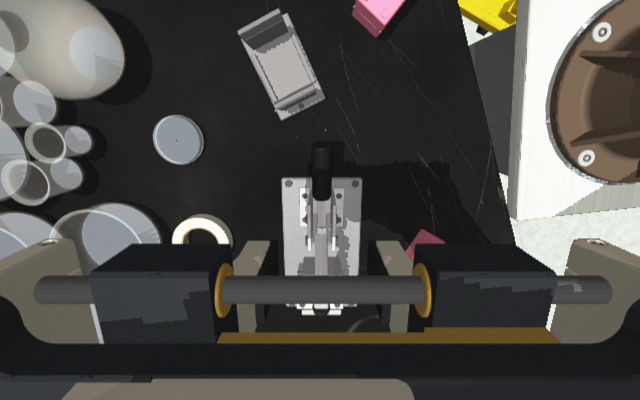

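The handle now lies level: the grip runs (321,145)-(321,195), pointing away from the block. The side force on the tool suggests the jig sits slightly further in +x. Now I'll grip the block and lift it.

```bash
sed -i 's/437.8,204.0/439.3,204.0/' h.py; python3 - <<'E'
from h import *
q=down(J[2]+np.pi/2)
bot.line_to(jp(120,0,320),250)
bot.move_gripper(88)
bot.move_ptp(jp(-1,0,250),q)
bot.line_to(jp(-1,0,100),150)
bot.line_to(jp(-1,0,27),60); s=bot.read_state(); print(s["contact_force"].round(1))
bot.move_gripper(55,35); s=bot.read_state(); print(s["t"],s["width"],s["finger_force"],s["contact_force"].round(1))
bot.line_to(jp(-1,0,50),40); s=bot.read_state(); print(s["width"],s["contact_force"].round(1))
bot.line_to(jp(-1,0,200),120); s=bot.read_state(); print(s["t"],s["width"],s["finger_force"],s["contact_force"].round(1))
E
```

```text
[-0.   0.2  0.1]
18.4917 61.95143111454825 35.00000774860382 [ 1.4 -0.   2.1]
61.616397077927374 [ 0.3 -0.3 -4.8]
20.6167 61.73552117464351 34.99910295009613 [ 0.2  0.1 -4.1]
```

```bash
python3 - <<'E'
from h import *
q=down(.334-np.pi/2)
bot.line_to(jp(-1,0,270),200)
bot.move_ptp([440,-230,200],q)
bot.line_to([440,-230,40],150)
z=18
bot.line_to([440,-230,z],40)
while bot.read_state()["contact_force"][2]<0 and z>13.5:
    z-=.7; bot.line_to([440,-230,z],20)
s=bot.read_state(); print(s["t"],z,s["contact_force"].round(1))
bot.move_gripper(88)
bot.line_to([440,-230,150],200)
# view cradle: camera over it, closing along cradle x
bot.move_ptp([470,-125,230],down(.334-np.pi))
s,im=shot("pics/w3.png"); print(s["t"],s["tcp_pos"]); np.save("w3.npy",np.r_[s["tcp_pos"],s["eef_rot"]])
E
```

```text
25.9 14.500000000000004 [-2.   1.4  5.1]
28.9833 [ 469.7249889  -125.09506261  229.36467757]
```

View pics/w3.png

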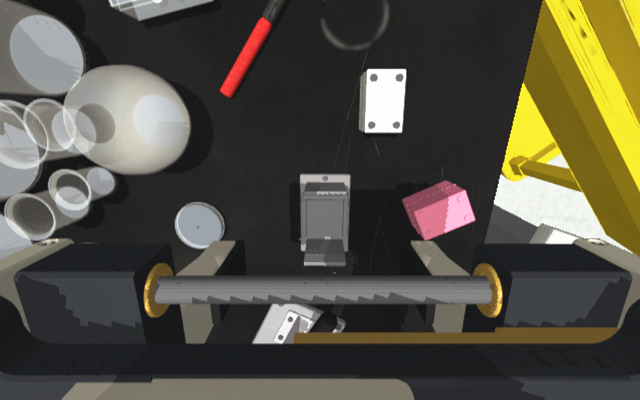

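The block stands upright on the bench: its top runs from (365,69) to (405,133). The cradle is around (325,215), aligned with the image. I'll enlarge both.

```bash
python3 -c "
import cv2;im=cv2.imread('pics/w3.png')[60:275,285:420];cv2.imwrite('pics/c4.png',cv2.resize(im,(378,602),interpolation=2)[:600])
im=cv2.imread('pics/w3.png');a=cv2.resize(im[165:273,290:360],None,fx=5.5,fy=5.5,interpolation=2);b=cv2.resize(im[60:145,350:415],None,fx=5.5,fy=5.5,interpolation=2)
import numpy as np
o=np.zeros((594,780,3),'uint8');o[:a.shape[0],:a.shape[1]]=a;o[:b.shape[0],400:400+b.shape[1]]=b;cv2.imwrite('pics/c5.png',o)"
```

```text
(no output)
```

View pics/c5.png

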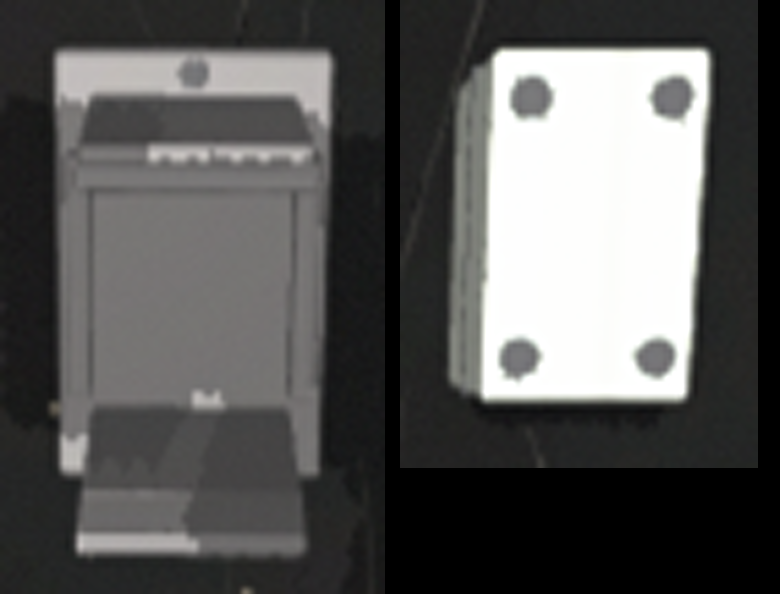

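```bash
python3 - <<'E'
from h import *
w=np.load("w3.npy"); c,V=cam("wrist",dict(tcp_pos=w[:3],eef_rot=w[3:]))
A=np.array([(55,50),(333,50),(319,473),(60,473)])/5.5+[290,165]-.4
k,e=fit([(32,-53,8),(-32,-53,8),(-32,53,8),(32,53,8)],A,c,V,[453,-81,.334]); print("cradle",k,e)
B=(np.array([(497,48),(710,48),(688,402),(482,402)])-[400,0])/5.5+[350,60]-.4
b,e=fit([(20,-31,56),(-20,-31,56),(-20,31,56),(20,31,56)],B,c,V,[440,-230,.334]); print("block",b,e)
W=np.array([(76,553),(306,553)])/5.5+[290,165]-.4
for y in(38,40,42,44): print(y,proj(place(k,[(24,y,70),(-24,y,70)]),c,V).ravel(),W.ravel())
E
```

```text
cradle [ 4.50747780e+02 -8.22270108e+01  3.29134785e-01] 0.502312168268304
block [ 4.37798122e+02 -2.31438980e+02  3.36457772e-01] 0.7650901346315777
38 [303.49521143 262.06631031 345.52398021 262.30550402] [303.41818182 265.14545455 345.23636364 265.14545455]
40 [303.51514511 263.65019082 345.47585349 263.88863034] [303.41818182 265.14545455 345.23636364 265.14545455]
42 [303.53501432 265.22894899 345.42788237 265.46663794] [303.41818182 265.14545455 345.23636364 265.14545455]
44 [303.55481938 266.80260962 345.38006611 267.03955161] [303.41818182 265.14545455 345.23636364 265.14545455]
```

The wrist camera reads about (2.2, 1.4) mm low against the known release point, and the top camera's cradle fit shows the same offset. The corrected cradle pose is (452.8, -81.0, 0.330). Regrasp and lower under force watch.

```bash
cat >ins.py <<'E'
from h import *
C=np.array([452.8,-81.0,.330])
def lower(x,y,z0,z1,lim=12,step=4,v=40):
    z=z0
    while z>z1+1e-6:
        z=max(z1,z-step); bot.line_to([x,y,z],v); s=bot.read_state(); f=s["contact_force"]
        print(round(z,1),f.round(1))
        if f[2]>lim or np.hypot(f[0],f[1])>20: return z
    return z
E
python3 - <<'E'
from ins import *
q=down(.334-np.pi)
bot.move_ptp([440,-230,160],q)
bot.line_to([440,-230,60],150); bot.line_to([440,-230,16],60)
bot.move_gripper(34,35); s=bot.read_state(); print(s["t"],s["width"],s["contact_force"].round(1))
bot.line_to([440,-230,140],150); s=bot.read_state(); print(s["width"],s["contact_force"].round(1))
q=down(C[2]-np.pi)
bot.line_to([C[0],C[1],140],150,ori=q)
bot.line_to([C[0],C[1],90],80)
z=lower(C[0],C[1],90,38,step=6)
print(bot.read_state()["t"],z)
E
```

```text
32.1417 39.95367030708294 [-2.3 -0.8  2.3]
39.73602033347529 [ 0.4 -0.3 -5.3]
84 [-0.  -0.1 -4.4]
78 [-0.3 -0.4 -4.2]
72 [ 0.3  0.4 -3.7]
66 [-0.4  0.5 -4.1]
60 [-0.3 -0.  -4.4]
54 [ 0.3  0.2 -5.2]
48 [ 0.5  0.2 -4.5]
42 [-0.   0.2 -4.4]
38 [-0.5  0.6 -5.2]
37.6917 38
```

No contact so far, with the block between the walls. Lowering the rest of the way.

```bash
python3 - <<'E'
from ins import *
z=lower(C[0],C[1],38,28,step=3,v=40)
z=lower(C[0],C[1],z,22.5,step=.8,lim=0,v=25)
s=bot.read_state(); print(s["t"],z,s["tcp_pos"],s["width"])
bot.move_gripper(60); bot.pause(.2)
print(bot.read_state()["contact_force"].round(1))
bot.line_to([C[0],C[1],150],150)
a=C[2]; 
bot.line_to([C[0]+15,C[1]-45,230],200)
s,im=shot("pics/w4.png"); print(s["t"]); np.save("w4.npy",np.r_[s["tcp_pos"],s["eef_rot"]])
cc,V=cam("wrist",s)
L=[(sx*20,sy*31,64) for sx,sy in((1,-1),(-1,-1),(-1,1),(1,1))]
K=[450.7,-82.2,.33]
p=proj(place(K,L),cc,V);print(p.round(1))
x0,y0=[int(v) for v in p.min(0)-40]
cv2.imwrite("pics/c6.png",cv2.resize(im[y0:y0+150,x0:x0+130],None,fx=4,fy=4,interpolation=2)); print(x0,y0,((p-[x0,y0])*4).round())
E
```

```text
35 [-0.3  0.2 -4.6]
32 [-0.3  0.  -4.6]
29 [-0.1 -0.4 -3.9]
28 [-0.8  0.3 -5.6]
27.2 [-0.  -0.7 -5. ]
26.4 [ 0.5  1.1 -4.8]
25.6 [ 0.5  0.  -4.9]
24.8 [-0.3  0.5 -5.7]
24.0 [ 0.6  0.1 -5.3]
23.2 [-3.2  2.   7.9]
40.1917 23.199999999999996 [452.84639077 -81.006337    23.95397566] 39.86350006804527
[-0.4  0.4  0.3]
42.6
[[304.3 202.8]
 [340.8 202.8]
 [339.9 254.4]
 [305.2 254.4]]
264 162 [[161. 163.]
 [307. 163.]
 [304. 370.]
 [165. 370.]]
```

View pics/c6.png

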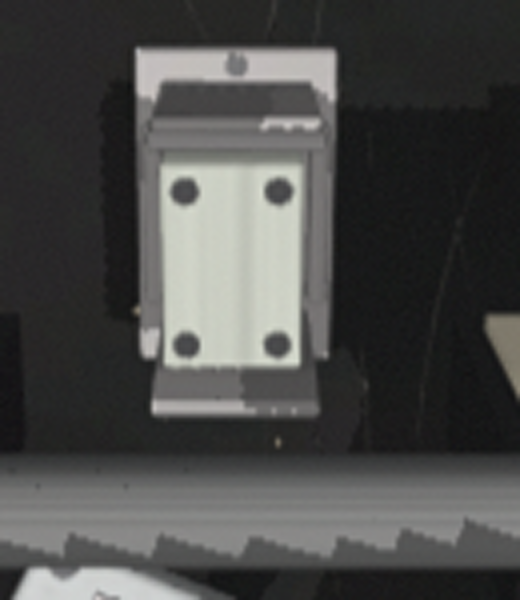

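The crop shows the block seated and upright between the end walls, with its top corners at (161,163), (304,163), (301,367) and (165,367). That is within about 1 mm of where I predicted them, and the robot is clear. I'm handing it in.

```bash
python3 -c "
from plant import bot
print(bot.close_job())"
```

```text
the job is handed in; nothing more can be done
None
```

The clamp is flipped fully open, the test block stands seated and released in the cradle, and the job was handed in just after 42.6 s; the hand-in call returned no verdict.

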